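# Confirm the pick of blue-handled valves

### The arm

A 6-joint arm with a two-finger parallel gripper is mounted at the origin on the work surface. World frame = base frame: x ahead of the robot, y to its left, z up, the work surface at z = 0. Lengths are in m, angles in rad, forces in N, time in s.
With the tool pointing down it reaches from about 0.4 to 0.925 m from the base axis. Payload 3.4 kg.
Tool frame: the origin (TCP) lies between the finger pads; the fingertips stand 14 mm ahead of it and the grasp point (between the pads) lies 5 mm behind it (tip_extent is the distance from the TCP to the fingertips, in m); z points along the fingers, y is the line along which they close (so a half turn about z gives the same grasp; the last joint's range is limited). The gripper opens to 85 mm and grips with 20 to 120 N. Pads are 22 mm wide; open, the fingers measure 114 mm over their backs; the gripper's body (76 mm by 85 mm) begins 54 mm behind the grasp point. The pads swing forward as they close: fully open they stand 13 mm farther back than shut.
Start: joints at [-1.423, 0.307, 1.506, -0, 1.328, -0.073], TCP at [0.126, -0.561, 0.245] pointing down, gripper open.
Joint ranges: [-3.12, 3.12], [-1.05, 2.28], [0.14, 2.33], [-1.42, 4.57], [0.1, 2.73], [-2.68, 2.68]. Speed limits (rad/s): [2.57, 2.57, 3.14, 3.14, 3.14, 3.14].

### API

Orientations are given as a unit quaternion [w, x, y, z].
In Python, from rig import * gives the robot as it stands. Calls block until the motion is done:
- movep(position, orientation): joint-space move of the TCP to a pose.
- move_linear(position, rot=None, feed=0.15, stop_force=None): straight line of the TCP; rot=None keeps the orientation; feed is the mean speed in m/s. With stop_force (N) it stops when the force on the tool has changed by that much, and returns True; else False.
- set_joints(angles): joint-space move.
- ungrasp() and grab(strength=None): open the fingers fully, or close them until they stop; strength is the grip in N (None keeps the last).
- sleep(seconds).
- inverse_kinematics(position, orientation): joint angles nearest the present ones, or None.
- camera(name): name is "scene" or "top" or "wrist"; returns a dict with "img" (480x640x3 uint8, blue, green, red), "range_z" (480x640 float32, m along the optical axis (not along the pixel's ray), 0 where there is no reading), "camera_matrix" (3x3 intrinsics, pixels), "extrinsics" (4x4, takes a point from world to camera coordinates); the wrist camera has in their place "mount" (4x4, takes a point from camera to tool coordinates, whose origin is the TCP and whose axes are the flange's). Camera axes: x right, y down, z forward; pixel columns grow to the right and rows downward; lengths in m; the calibration is good to about 2 mm. A picture is of the moment at which its call begins: read the wrist's pose just before it.
A pose or a line that the arm cannot do raises Unreachable and nothing moves.
- job_done(): hands the job in; it is judged then, once.
Readings, each from a call of its own:
- get_t(): time.
- get_qpos(): joint angles.
- get_dq(): joint speeds.
- get_effort(): joint torques, N m.
- get_tcp_pos(): TCP position.
- get_ee_rot(): TCP orientation.
- get_force(): force on the tool from outside, world axes, zero at the start.
- get_torque(): the same for the moment, N m.
- get_grip_width(): finger opening in m.
- get_grip_force(): force on a finger pad.
Only numpy, scipy, OpenCV 4.12 (cv2) and the standard library are available. Lean on these libraries where they do the work, as an engineer would, in place of code of your own. Each camera call takes 0.05 s, during which the arm holds its last target. There are 200 camera calls.

### The job

The order is for blue-handled ball valves: with the fingertips, gently press down the yellow button on the robot side of the tray that holds the valves with blue handles and let it come back up, then gently press the green button on the white order box and withdraw. Grasp and lift nothing, and leave the other buttons, the trays, the scanner and all the stock untouched.

Things in the scene. Friction and masses are not known exactly. Their poses are not given: they have to be found in the camera images.
- station_blue: Fixed stock station: a grey tray of nickel ball valves with upright BLUE lever handles with a grey foot block (50 x 60 x 35 mm tall) on its -x side carrying a yellow round pick button. Origin: on the table under the tray's centre, z up; the button's axis is at local x -95 mm, y 0.
- tray_blue: The grey open tray of station_blue, 130 (x) x 115 (y) x 40 mm tall, fixed, holding nickel ball valves with upright BLUE lever handles (two fixed in its back half, one loose in front; nothing in it is higher than 96 mm above the table). Origin: under its centre.
- pick_blue (a joint): Yellow push button of station_blue, 32 mm diameter: 0 up, 0.008 m fully down, moves straight down, counts as pressed above 0.005. Spring return: about 2 N starts it, 4.4 N at 0.005, 6 N fully down. The cap stands 12 mm above a black collar of 48 mm diameter when up, 4 mm when fully down.
- pick_blue_top (a point): Centre of the top face of the yellow button of station_blue (59 mm above the table when up); z up.
- loose_blue: Loose nickel ball valve with a blue upright lever, body 36 mm diameter, 50 mm tall, lever up to 91 mm, lever on its +y side with its flat tip bent inward over the body; stands in the front half of tray_blue. Origin: centre of its underside. To be left alone.
- station_red: Fixed stock station: grey tray 130 (x) x 115 (y) x 40 mm of nickel ball valves with RED lever handles (two fixed behind, one loose in front, up to 96 mm high), and on its -x side a grey foot block 50 x 60 x 35 mm with a yellow button (axis at local x -95 mm, y 0; top 59 mm up). Origin: on the table under the tray's centre. Leave alone.
- pick_red (a joint): Yellow push button of station_red, 32 mm diameter: 0 up, 0.008 m fully down, moves straight down, counts as pressed above 0.005. Spring return: about 2 N starts it, 4.4 N at 0.005, 6 N fully down. The cap stands 12 mm above a black collar of 48 mm diameter when up, 4 mm when fully down.
- loose_red: Loose nickel ball valve with a red upright lever, body 36 mm diameter, 50 mm tall, lever up to 91 mm, lever on its +y side with its flat tip bent inward over the body; stands in the front half of the tray of station_red. Origin: centre of its underside. To be left alone.
- station_plug: Fixed stock station: grey tray 130 (x) x 115 (y) x 40 mm of black plastic plugs (two fixed behind, one loose in front, up to 44 mm high), and on its -x side a grey foot block 50 x 60 x 35 mm with a yellow button (axis at local x -95 mm, y 0; top 59 mm up). Origin: on the table under the tray's centre. Leave alone.
- pick_plug (a joint): Yellow push button of station_plug, 32 mm diameter: 0 up, 0.008 m fully down, moves straight down, counts as pressed above 0.005. Spring return: about 2 N starts it, 4.4 N at 0.005, 6 N fully down. The cap stands 12 mm above a black collar of 48 mm diameter when up, 4 mm when fully down.
- loose_plug: Loose stack-shaped black plug, 38 mm diameter, 40 mm tall; stands in the front half of the tray of station_plug. Origin: centre of its underside. To be left alone.
- station_brass: Fixed stock station: grey tray 130 (x) x 115 (y) x 40 mm of brass sleeves (two fixed behind, one loose in front, up to 42 mm high), and on its -x side a grey foot block 50 x 60 x 35 mm with a yellow button (axis at local x -95 mm, y 0; top 59 mm up). Origin: on the table under the tray's centre. Leave alone.
- pick_brass (a joint): Yellow push button of station_brass, 32 mm diameter: 0 up, 0.008 m fully down, moves straight down, counts as pressed above 0.005. Spring return: about 2 N starts it, 4.4 N at 0.005, 6 N fully down. The cap stands 12 mm above a black collar of 48 mm diameter when up, 4 mm when fully down.
- loose_brass: Loose brass sleeve, 37 mm diameter, 38 mm tall; stands in the front half of the tray of station_brass. Origin: centre of its underside. To be left alone.
- order_box: Fixed white order box, 80 x 130 x 40 mm tall, with a green and a red push button on its top, 64 mm apart along its local y (either way round); stands at the left or right end of the row of trays. Origin: centre of its underside.
- done (a joint): Green push button on the order box, 28 mm diameter: 0 up, 0.008 m fully down, moves straight down, counts as pressed above 0.005. Spring return: about 2 N starts it, 4.4 N at 0.005, 6 N fully down. The cap stands 12 mm above a black collar of 44 mm diameter when up.
- done_top (a point): Centre of the top face of the green button (64 mm above the table when up); z up.
- cancel (a joint): Red push button on the order box, 28 mm diameter: 0 up, 0.008 m fully down, moves straight down, counts as pressed above 0.005. Spring return: about 2 N starts it, 4.4 N at 0.005, 6 N fully down. The cap stands 12 mm above a black collar of 44 mm diameter when up.
- cancel_top (a point): Centre of the top face of the red button (64 mm above the table when up); z up.
- done_base: Black collar of the green button, fixed on the order box, 44 mm diameter, 12 mm tall. Origin: centre of its underside.
- scanner: Fixed hand scanner (orange and black) lying in its cradle at the other end of the row, 130 x 75 x 52 mm tall. Origin: centre of its underside. To be left alone.
- union: Loose blue-grey plastic pipe union, 58 mm diameter, 58 mm tall, standing on the table between the robot and the trays. Origin: centre of its underside. To be left alone.
- plugs: Loose stack-shaped black plug, 38 mm diameter, 60 mm tall, standing on the table between the robot and the trays. Origin: centre of its underside. To be left alone.

How it is judged:
By the outcome, as a careful person would: the job done as asked, in the order asked, and still so for the second after the job is handed in, with the robot touching nothing.
It also fails if it takes over 45 s, if anything falls off the work surface, if the arm or the gripper's body presses on something with over 40 N, if the wrist force passes 120 N, or if a joint passes its speed limit or range.

## Working session

There is one attempt and no reset: what is moved stays moved. The work goes in short steps, each a Python script; the robot and the scene stay as the last script left them, time stands still between calls to the robot, and variables do not carry over. Pictures are saved under pics/ and viewed, at most 10 in all, crops included, and the job is handed in when it is done.

```bash
mkdir -p pics
python3 - <<'E'
from rig import *
import cv2,numpy as np
for n in("top","scene"):
    c=camera(n);cv2.imwrite(f"pics/{n}0.png",c["img"]);np.savez(f"{n}0.npz",**c)
    print(n,c["camera_matrix"],c["extrinsics"])
print(get_ee_rot(),get_t())
E
```

```text
top [[469.60448462   0.         310.32574784]
 [  0.         469.60448462 242.8381553 ]
 [  0.           0.           1.        ]] [[ 0.02821319 -0.99957972  0.00666393 -0.01470293]
 [-0.98578899 -0.02892715 -0.16547896  0.51114707]
 [ 0.16560218 -0.00190054 -0.98619081  0.91229398]
 [ 0.          0.          0.          1.        ]]
scene [[618.4162858    0.         316.28384674]
 [  0.         618.4162858  241.60646266]
 [  0.           0.           1.        ]] [[-4.53830966e-01  8.91087628e-01  5.41158553e-04  2.22040095e-01]
 [ 5.39290440e-01  2.75143996e-01 -7.95903011e-01 -2.33846312e-01]
 [-7.09368223e-01 -3.60913590e-01 -6.05423905e-01  1.59377100e+00]
 [ 0.00000000e+00  0.00000000e+00  0.00000000e+00  1.00000000e+00]]
[-9.34003966e-04  9.93857249e-01  1.10665697e-01 -2.60817639e-05] 0.1
```

View pics/top0.png

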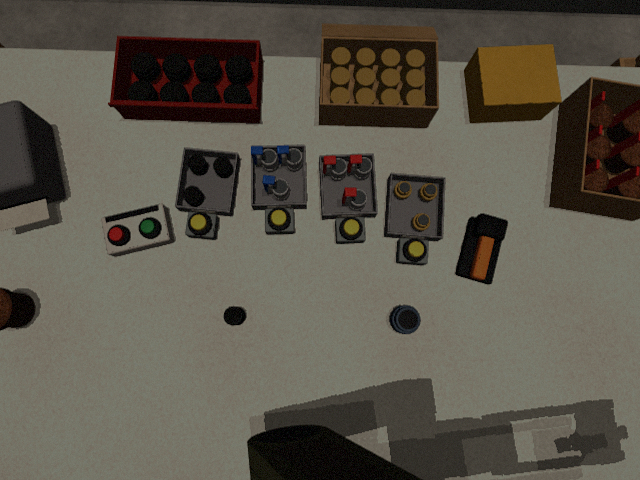

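View pics/scene0.png

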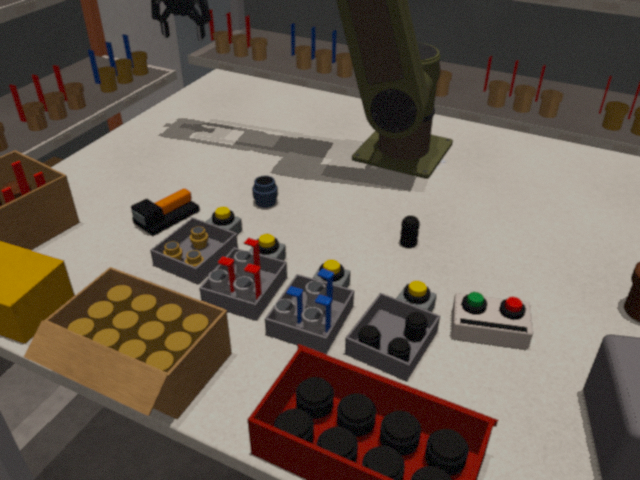

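The blue-handled tray is second from the left in the top view, with its yellow button at about (279,219). The green button is at (150,227) on the order box at the left end, and the red one is at (118,235). Next I'll locate both buttons by colour in each view.

```bash
cat > h.py <<'E'
import cv2,numpy as np
R={'y':((22,120,90),(35,255,255)),'g':((60,120,50),(90,255,255))}
def blobs(img,k):
    m=cv2.inRange(cv2.cvtColor(img,cv2.COLOR_BGR2HSV),*map(np.array,R[k]))
    n,l,s,c=cv2.connectedComponentsWithStats(m)
    return [(c[i],s[i,4]) for i in range(1,n) if s[i,4]>60]
def cast(uv,K,T,z):  # T world->cam
    d=T[:3,:3].T@np.linalg.inv(K)@[*uv,1]; o=-T[:3,:3].T@T[:3,3]
    return o+d*(z-o[2])/d[2]
E
python3 - <<'E'
from h import *
for n in("top","scene"):
    c=np.load(n+"0.npz")
    for k,z in(('y',.059),('g',.064)):
        for uv,a in blobs(c["img"],k): print(n,k,uv.round(1),a,cast(uv,c["camera_matrix"],c["extrinsics"],z-.002).round(4))
E
```

```text
top y [278.2 216.8] 169 [0.5604 0.0663 0.057 ]
top y [197.8 221.6] 171 [0.5457 0.2279 0.057 ]
top y [351.2 226.4] 171 [ 0.545  -0.0814  0.057 ]
top y [416.  248.4] 173 [ 0.5039 -0.2117  0.057 ]
top g [146.9 225.9] 134 [0.5329 0.3276 0.062 ]
scene y [222.  211.8] 136 [ 0.5097 -0.2074  0.057 ]
scene y [266.5 239.6] 164 [ 0.55   -0.0773  0.057 ]
scene y [ 21.  271.3] 2316 [ 0.8344 -0.4248  0.057 ]
scene y [331.7 265. ] 162 [0.5622 0.0689 0.057 ]
scene y [417.2 287.5] 210 [0.5499 0.2298 0.057 ]
scene g [475.2 298.7] 166 [0.538  0.3292 0.062 ]
```

```bash
cat >> h.py <<'E'
from scipy.spatial.transform import Rotation as Ro
def wrist(pos,q,c):  # world->cam from tool pose
    W=np.eye(4);W[:3,:3]=Ro.from_quat(q,scalar_first=True).as_matrix();W[:3,3]=pos
    return np.linalg.inv(W@c["mount"])
E
python3 - <<'E'
from rig import *
from h import *
grab()
for k,p,z in(('g',[.535,.328,.2],.064),('y',[.561,.067,.2],.059)):
    movep(p,[0,1,0,0])
    P,q=get_tcp_pos(),get_ee_rot(); c=camera("wrist")
    cv2.imwrite(f"pics/w_{k}.png",c["img"])
    T=wrist(P,q,c)
    print(P,q,get_qpos(),get_t())
    for uv,a in blobs(c["img"],k): print(k,uv.round(1),a,cast(uv,c["camera_matrix"],T,z-.001).round(4))
print(get_force(),get_grip_width(),c["mount"])
E
```

```text
[0.53543392 0.32723243 0.20004157] [ 1.14420130e-04  9.99999846e-01 -5.36881940e-04  8.17818003e-05] [ 4.81444742e-01  4.13889191e-01  1.45531296e+00 -1.98052426e-04
  1.27227367e+00  2.05341157e+00] 4.3333
[0.561244   0.06777946 0.20013095] [-4.59241850e-04  9.99999865e-01  7.43955712e-06  2.41356235e-04] [4.57770989e-02 3.31263025e-01 1.59184058e+00 7.56773579e-04
 1.21803152e+00 1.61530098e+00] 5.4083
y [324.5 210.1] 833 [0.5652 0.0643 0.058 ]
y [ 93.  233.8] 1756 [0.548  0.2247 0.058 ]
y [532.3 234.7] 1840 [ 0.5476 -0.0801  0.058 ]
[-0.37583129 -0.06612157 -0.13100473] 0.00016707017414139289 [[ 8.71876940e-04 -9.49986486e-01 -3.12289796e-01  8.09155692e-02]
 [ 9.99998875e-01  4.47097449e-04  1.43180927e-03  3.77233386e-04]
 [-1.22057549e-03 -3.12290693e-01  9.49985807e-01 -1.28901124e-01]
 [ 0.00000000e+00  0.00000000e+00  0.00000000e+00  1.00000000e+00]]
```

View pics/w_y.png

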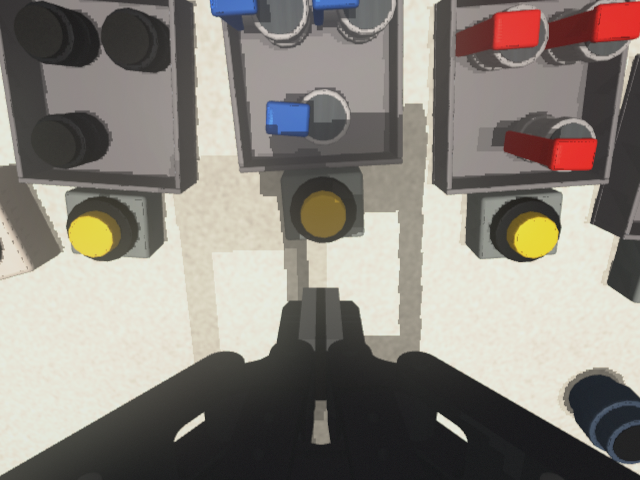

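View pics/w_g.png

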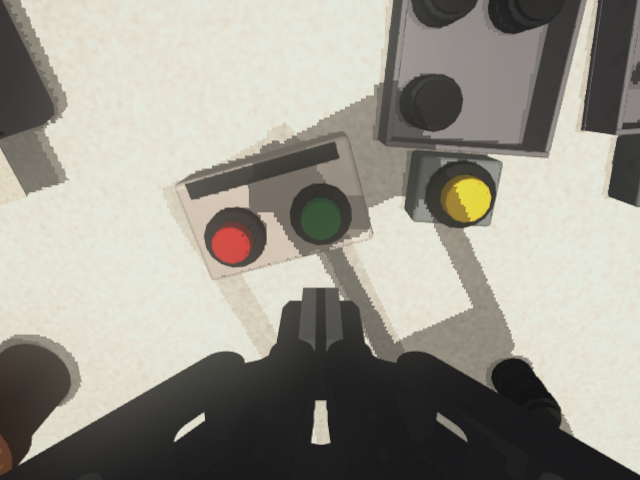

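In the wrist views the blue station's button sits at about (323,214) and the green one at about (321,217). Both are in the gripper's shadow, so the mask needs to be looser. I'll take new centres from these pictures and press the yellow button first.

```bash
cat > press.py <<'E'
from rig import *
from h import *
def refine(k,z,near):
    P,q=get_tcp_pos(),get_ee_rot(); c=camera("wrist")
    R['y']=((18,90,50),(35,255,255)); R['g']=((50,80,30),(95,255,255))
    C=[(cast(uv,c["camera_matrix"],wrist(P,q,c),z),uv,a) for uv,a in blobs(c["img"],k)]
    b=min(C,key=lambda t:np.hypot(*(t[0][:2]-near)))
    print(k,b); return b[0][:2]
def press(k,z,near):
    xy=refine(k,z,near)
    assert np.hypot(*(xy-near))<.012
    move_linear([*xy,z+.034],feed=.15); sleep(.2)
    f0=get_force()
    hit=move_linear([*xy,z+.003],feed=.03,stop_force=1.5)  # contact, else 11 mm below nominal
    zc=get_tcp_pos()[2]; print("contact",hit,get_tcp_pos(),get_force()-f0)
    if not hit: print("NO CONTACT"); return
    hit=move_linear([*xy,z+.014-.0072],feed=.01,stop_force=5.2)
    sleep(.3); print("down",hit,get_tcp_pos(),get_force()-f0,get_t())
    cv2.imwrite(f"pics/down_{k}.png",camera("scene")["img"])
    move_linear([*xy,.2],feed=.1); sleep(.2)
    print("up",get_tcp_pos(),get_force()-f0,get_t())
E
python3 -c "
from press import *
press('y',.059,np.array([.562,.067]))"
```

```text
y (array([0.56283965, 0.06531345, 0.059     ]), array([323.55037857, 213.8019802 ]), np.int32(1717))
contact True [0.56258955 0.06528796 0.07043048] [1.54022133 0.50190964 4.3102131 ]
down False [0.56264195 0.06528667 0.06592443] [-0.36774014  0.57010905  6.36336702] 8.2083
up [0.56258682 0.06528839 0.19946626] [ 0.1629842  -1.01930811  1.17284953] 9.95
```

```bash
python3 -c "
from press import *
a=camera('scene')['img']; L=[cv2.imread('pics/scene0.png'),cv2.imread('pics/down_y.png'),a]
cv2.imwrite('pics/cmp.png',cv2.resize(np.hstack([i[225:325,290:370] for i in L]),None,fx=3,fy=3,interpolation=2))"
```

```text
(no output)
```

View pics/cmp.png

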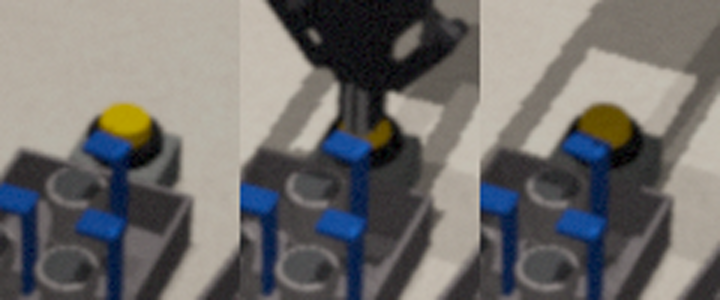

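The crops show before, during and after. The yellow cap sank about 7 mm under the fingertips and came back up, and the valves haven't moved. Next is the green button.

```bash
python3 -c "
from press import *
movep([.536,.328,.2],[0,1,0,0])
press('g',.064,np.array([.536,.328]))
a=camera('scene')['img']; L=[cv2.imread('pics/scene0.png'),cv2.imread('pics/down_g.png'),a]
cv2.imwrite('pics/cmp2.png',cv2.resize(np.hstack([i[250:350,435:545] for i in L]),None,fx=2.4,fy=2.4,interpolation=2))"
```

```text
g (array([0.54066518, 0.32878689, 0.064     ]), array([316.19063545, 211.73244147]), np.int32(299))
contact True [0.54041993 0.32869156 0.07532173] [0.39232169 0.94124438 2.80192843]
down False [0.54047922 0.32870041 0.07099302] [-1.389148    0.18289604  5.46969406] 13.7833
up [0.54042516 0.32865088 0.19938108] [ 0.00363273 -0.03006418 -0.19017426] 15.475
```

View pics/cmp2.png

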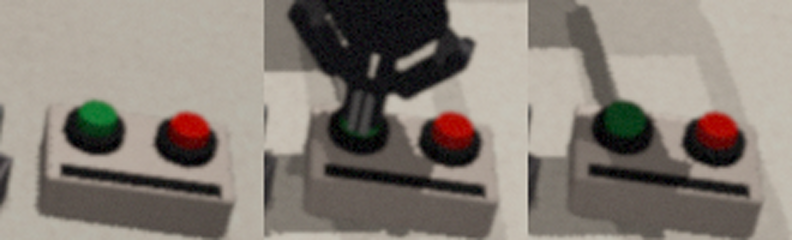

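The green cap went down 7 mm with about 5.5 N on the tool and came back up. The red button wasn't touched and the arm is clear, so I'm handing in.

```bash
python3 -c "
from rig import *
print(job_done())"
```

```text
the job is handed in; nothing more can be done
None
```

I pressed the blue-valve station's yellow button and then the order box's green one, about 7 mm each; both came back up, nothing else was seen to move, and the job was handed in about 16 s in with the arm clear (no verdict was returned).

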